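# Gauge a shelf organiser's dividers with a cedar spacer block

## Task

The three sliding dividers of the closet organiser have crept towards its fixed end panel (the end away from the wide bay): set them out again with equal gaps, each exactly the width of the cedar spacer block. Hold the block, and working from that end panel keep its flat face lightly against the panel already in place while you press its bevelled foot right down into the next gap, so that it eases the next divider out; with the block right down and its flat face still bearing lightly on that panel, pause a moment, then draw it out and step on to the next gap. Move the dividers only with the block, gently and without shifting one already set, leave everything else alone, and at the end stand the block upright back on the shelf beside the organiser.

Things in the scene. Friction and masses are not known exactly. Their poses are not given: they have to be found in the camera images.
- organiser: shelf organiser screwed to the shelf, 150 (x) x 231 (y) x 62 mm high: white melamine base 12 mm thick, an aluminium track along y at x = -67 and +67 mm, bamboo panels standing across it in a row along y. Origin: centre of the base's underside. All panel points have its axes. The gaps wanted are as wide as the block, 8 mm less than the distance of neighbouring panel points.
- end_panel_top (a point): middle of the top edge of the fixed end panel at the organiser's -y end: 150 mm long (x), 8 mm thick (y), rounded top edge 50 mm above the organiser's floor (62 mm above the shelf). It does not move. The row is gauged from here towards +y.
- divider1_top (a point): middle of the top edge of the first divider: bamboo, 118 mm long (x), 8 mm thick (y), rounded top edge 50 mm above the floor. It slides only along the organiser's y, with friction: about 5 N sets it sliding (and so also pushes a finished one out of place); it stays where left. Each divider starts 3 to 8 mm too near the end panel.
- divider2_top (a point): the same for the second divider, next along +y
- divider3_top (a point): the same for the third divider. Beyond it lies a wide bay, up to the fixed far end panel, with a clothespin in it that stays there.
- block_mid (a point): middle, half-way up, of the cedar spacer block standing on its narrow foot: 60 (x) x about 39 (y) x 95 mm high, about 130 g. Planed by hand: each y face lies 17 to 22 mm from this point, so feel for it. -y face (gauging face) flat down to the foot; +y face bevelled in 15 mm over the lowest 30 mm, so pressing down drives a panel on its +y side away. Hold across y, about 76 mm above the foot, clear of the dividers.
- canister: bystander: clear acrylic canister with white flip-latch lid, 94 mm across, 113 mm high; origin under its centre
- lint_screen: bystander: flat steel mesh lint screen in a grey frame, 110 x 200 x 12 mm, lying; origin under its centre
- pink_box: bystander: pink plastic collar stay box, 62 x 97 x 25 mm, lying; origin under its centre
- clothespin_a: bystander: bamboo clothespin, 75 x 11 x 12 mm, lying along its x at the right of the organiser; origin under its centre
- clothespin_b: bystander: a like clothespin lying in the organiser's wide bay
- shoe_brush: bystander: wooden shoe brush, 55 x 170 x 48 mm; origin under its centre
- polish_tin: bystander: round tin with a blue lid, 77 mm across, 25 mm high; origin under its centre
Mind the look-alikes: they are no part of the job. There is more than one size of the part that bears block_mid; the job needs the middle-sized.

How it is judged:
By the outcome, as a careful person would: the job done as asked, in the order asked, and still so for the second after the job is handed in, with the robot touching nothing.
It also fails if it takes over 72 s, if anything falls off the work surface, if the arm or the gripper's body presses on something with over 40 N, if the wrist force passes 120 N, or if a joint passes its speed limit or range.

## Robot

A 6-joint arm with a two-finger parallel gripper is mounted at the origin on the work surface. World frame = base frame: x ahead of the robot, y to its left, z up, the work surface at z = 0. Lengths are in m, angles in rad, forces in N, time in s.
With the tool pointing down it reaches from about 0.25 to 0.85 m from the base axis. Payload 12.5 kg.
Tool frame: the origin (TCP) lies at the very end of the fingers, on their centre line; the grasp point (between the pads) lies 19 mm behind it; z points along the fingers, y is the line along which they close (so a half turn about z gives the same grasp; the last joint's range is limited). The gripper opens to 93 mm and grips with 3 to 60 N. Pads are 15 mm wide; open, the fingers measure 128 mm over their backs; the gripper's body (75 mm by 188 mm) begins 65 mm behind the grasp point.
Start: joints at [-1.213, 0.351, 1.652, -0, 1.139, -0.085], TCP at [0.236, -0.497, 0.219] pointing down, gripper open.
Joint ranges: [-2.75, 2.75], [-0.79, 2.1], [0.01, 2.65], [-1.57, 4.71], [0.07, 3.14], [-2.87, 2.87]. Speed limits (rad/s): [2.22, 2.22, 2.79, 3.14, 3.14, 3.14].

## Interface

Orientations are given as [roll, pitch, yaw] about the fixed x, y, z axes, in that order (R = Rz(yaw) Ry(pitch) Rx(roll)).
In Python, from station import env gives the robot as it stands. The module is installed in compiled form; this text tells all that it offers.
- The arm moves only by the tool send_rows, never from a script. Its argument "targets" is a list of rows, each a list of 5 numbers: the opening in per cent of the stroke, from 0 (shut) to 100 (fully open), then the shift along the tool's x, y, z in m, then the turn about the tool's z in degrees. In form: [[grip, tx, ty, tz, yaw], ...]. A call has 1 to 10 rows; each row shifts and turns the commanded pose from where the row before left it, along the tool's axes as they then stand; what a row does not reach is not made up. A row lasts 1/10 s, in which the tool goes at most 50 mm and 8.59 degrees, less where a joint would pass 70% of its speed; a pose out of reach is approached as far as the arm can. A call with a gripper value outside its range is refused whole. The fingers move at their own pace and stop on an object; the grip force is fixed at half the most. Time passes only in rows, so rows that do not move let the fingers close. It gives the time, the measured TCP pose, the force, the opening and the grip force at its end, in the units of the state.
- env.read_state(): the state, without advancing time (a new reading comes with each control period).
- env.capture(name): name is "scene" or "top" or "wrist"; returns a dict with "pixels" (480x640x3 uint8, red, green, blue), "fovy" (degrees; the focal length in pixels is half the picture's height over the tangent of half this angle, whatever the lens; pixels are square), "cx", "cy" (the principal point, pixels), "extrinsics" (4x4, takes a point from world to camera coordinates); the wrist camera has in their place "mount" (4x4, takes a point from camera to tool coordinates, whose origin is the TCP and whose axes are the flange's). Camera axes: x right, y down, z forward; pixel columns grow to the right and rows downward; lengths in m; the calibration is good to about 2 mm. A picture is of the moment at which its call begins: read the wrist's pose just before it. There is no depth.
- env.close_job(): hands the job in; it is judged then, once.
Trained networks look in a picture, given as the dict that the camera call returned (one of the last four; its "shot" number tells which), for a name from the list of things; names that differ only in an ending like _2 or _b are one class to them, and where a whole thing is asked for, a point or a joint stands for the part that bears it (a point fixed in the world has none). Each returns a list of dicts, best first, with "score" (0 to 1); they miss things now and then, are a little off and sometimes report something else, mostly with a low value. They report only what shows in the picture. A call takes as long as a camera call. They do not tell look-alikes from the thing itself.
- env.spot_in(picture, label): "bbox" ([left, top, right, bottom] in pixels, round what is visible of it).
The state is a dict: "time": time; "joints": joint angles; "qd": joint speeds; "joint_torque": joint torques, N m; "position": TCP position; "tool_rot": TCP orientation; "contact_force": force on the tool from outside, world axes, zero at the start; "ft_torque": the same for the moment, N m; "width": finger opening in m; "finger_force": force on a finger pad.
Only numpy, scipy, OpenCV 4.12 (cv2) and the standard library are available. Lean on these libraries where they do the work, as an engineer would, in place of code of your own. Each camera call takes 0.05 s, during which the arm holds its last target. There are 200 camera calls.

## Working session

There is one attempt and no reset: what is moved stays moved. The work goes in short steps, Python scripts to look and compute and a tool call to move; the robot and the scene stay as the last step left them, time stands still between calls to the robot, and variables do not carry over. Pictures are saved under pics/ and viewed, at most 10 in all, crops included, and the job is handed in when it is done.

Besides the shell and the picture viewer there is one more tool, called by a JSON object that holds its "fn" and its "kwargs", one argument or row to a line. send_rows: Moves the arm, as the interface text tells. Its arguments: {"type":"object","properties":{"targets":{"type":"array","items":{"type":"array","items":{"type":"number"}}}},"required":["targets"]}

```bash
mkdir -p pics; cat > h.py <<'E'
from station import env
import numpy as np, cv2
def save(p,n): cv2.imwrite('pics/'+n+'.png',p['pixels'][:,:,::-1])
def K(p):
    f=240/np.tan(np.radians(p['fovy'])/2); return f,p['cx'],p['cy']
def ext(p,s=None):
    if 'extrinsics' in p: return np.array(p['extrinsics'])
    from scipy.spatial.transform import Rotation as R
    T=np.eye(4);T[:3,:3]=R.from_euler('xyz',s['tool_rot']).as_matrix();T[:3,3]=s['position']
    return np.linalg.inv(T@np.array(p['mount']))
def ray(p,u,v,z,s=None):
    f,cx,cy=K(p);E=ext(p,s);C=np.linalg.inv(E)
    d=C[:3,:3]@np.array([(u-cx)/f,(v-cy)/f,1]);o=C[:3,3]
    return o+d*(z-o[2])/d[2]
def proj(p,X,s=None):
    f,cx,cy=K(p);q=ext(p,s)@np.append(X,1);return np.array([f*q[0]/q[2]+cx,f*q[1]/q[2]+cy])
E
python3 - <<'E'
from h import *
s=env.read_state();print(s)
for n in ['scene','top']:
    p=env.capture(n);save(p,n+'0');print(n,p['fovy'],p['cx'],p['cy'],np.linalg.inv(p['extrinsics']).round(3).tolist())
    for l in ['organiser','end_panel_top','divider1_top','block_mid','canister','clothespin_a','shoe_brush','polish_tin','pink_box','lint_screen']:
        try:print(l,[(np.round(d['bbox']).astype(int).tolist(),round(d['score'],2)) for d in env.spot_in(p,l)][:6])
        except Exception as e: print(l,e)
E
```

```text
{'time': 0.0, 'joints': array([-1.21257248e+00,  3.51205836e-01,  1.65242843e+00,  4.92936828e-06,
        1.13910264e+00, -8.46142227e-02]), 'qd': array([ 0.00109078,  0.00046893,  0.00088426,  0.0009029 , -0.00184893,
        0.00087002]), 'joint_torque': array([-3.84022167e-05, -4.97320747e+01, -2.85254842e+01,  6.99430425e-02,
        2.57322559e-02, -1.26624664e-04]), 'position': array([ 0.2355731 , -0.49661229,  0.21811643]), 'tool_rot': array([-3.14045288e+00, -1.01162919e-04,  4.42835946e-01]), 'contact_force': array([-0.33773775,  0.23505627, -0.06347016]), 'ft_torque': array([ 0.00711452,  0.03902035, -0.00749936]), 'finger_force': 0.0, 'width': 0.0930085239600938}
scene 55.70584144771702 325.44535879664517 238.18487124610942 [[0.881, 0.262, -0.394, 0.961], [0.473, -0.479, 0.739, -0.754], [0.005, -0.838, -0.546, 0.629], [0.0, 0.0, 0.0, 1.0]]
organiser [([281, 203, 381, 286], 0.86)]
end_panel_top [([285, 247, 349, 279], 0.61)]
divider1_top [([297, 237, 356, 267], 0.6)]
block_mid [([209, 268, 224, 293], 0.86), ([206, 284, 246, 343], 0.8)]
canister [([391, 158, 427, 209], 0.93
[... 255 characters left out ...]
240.9400399878317 [[0.018, -0.996, 0.083, 0.456], [-1.0, -0.02, -0.02, -0.006], [0.021, -0.082, -0.996, 1.26], [0.0, 0.0, 0.0, 1.0]]
organiser [([210, 207, 326, 278], 0.75)]
end_panel_top [([317, 206, 321, 274], 0.85)]
divider1_top [([295, 210, 309, 279], 0.9)]
block_mid [([424, 309, 490, 354], 0.98), ([389, 298, 411, 318], 0.8), ([422, 252, 451, 285], 0.63)]
canister [([79, 176, 142, 232], 0.96)]
clothespin_a [([228, 231, 236, 262], 0.64), ([423, 253, 450, 285], 0.45), ([255, 208, 264, 280], 0.25)]
shoe_brush [([75, 278, 159, 324], 0.94), ([226, 231, 238, 261], 0.17)]
polish_tin [([477, 237, 517, 270], 0.69)]
pink_box [([413, 154, 457, 192], 0.65)]
lint_screen [([190, 122, 302, 182], 0.97)]
```

```bash
python3 -c "
import cv2
a=cv2.imread('pics/top0.png')[120:400,60:560];cv2.imwrite('pics/t1.png',cv2.resize(a,(800,448),interpolation=cv2.INTER_CUBIC))
a=cv2.imread('pics/scene0.png')[150:420,160:480];cv2.imwrite('pics/s1.png',cv2.resize(a,(711,600),interpolation=cv2.INTER_CUBIC))"
```

```text
(no output)
```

View pics/t1.png

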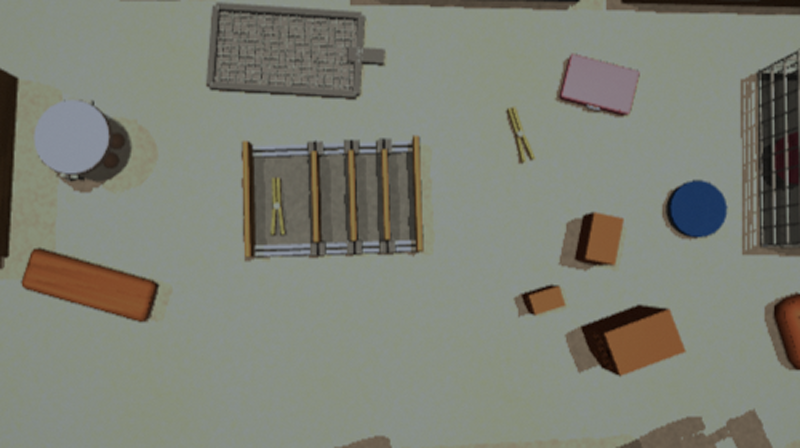

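View pics/s1.png

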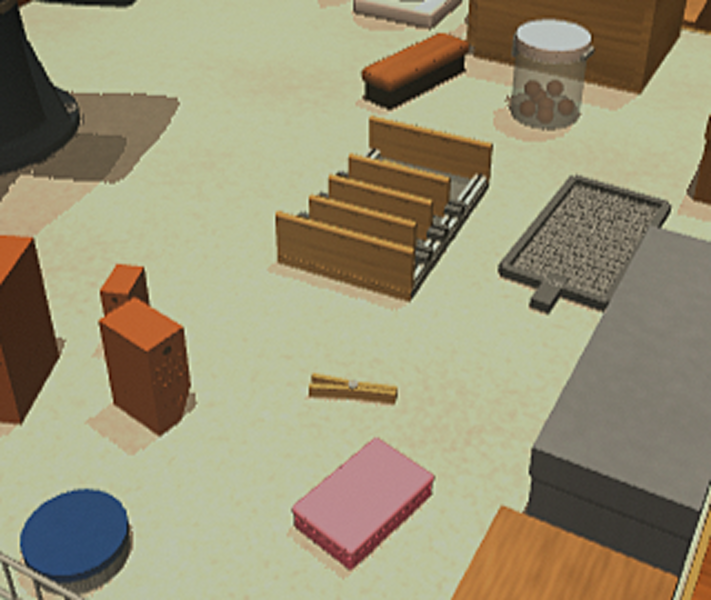

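Candidates for the block in the top picture: large at (457,331), small at (400,308) and medium at (436,268). The medium one's top face is about 20x31 px, or roughly 40x62 mm, so it fits 39x60 mm. I'll measure it and confirm with a crop.

```bash
python3 - <<'E'
from h import *
p=env.capture('top')
R=lambda c,z:ray(p,60+c[0]/1.6,120+c[1]/1.6,z)*1000
for n,c in dict(blk=[(592,212),(622,219),(611,265),(580,260)]).items():
    P=np.array([R(q,.095) for q in c]);print(P.round(0).tolist(),P.mean(0),[np.linalg.norm(P[i]-P[i-1]).round(1) for i in range(4)])
for n,a,b in [('end',(416,138),(420,250)),('d1',(385,152),(388,240)),('d2',(351,152),(353,241)),('d3',(315,153),(319,242)),('far',(246,143),(249,258))]:
    A,B=R(a,.062),R(b,.062);print(n,A.round(0),B.round(0),((A+B)/2).round(1),np.linalg.norm(A-B).round(0),np.degrees(np.arctan2(*(A-B)[[1,0]])).round(2))
a=cv2.imread('pics/scene0.png')[262:350,195:265];cv2.imwrite('pics/s2.png',cv2.resize(a,None,fx=6,fy=6,interpolation=cv2.INTER_CUBIC))
E
```

```text
[[534.0, -270.0, 95.0], [526.0, -308.0, 95.0], [468.0, -294.0, 95.0], [473.0, -255.0, 95.0]] [ 500.45736377 -281.57618557   95.        ] [np.float64(62.8), np.float64(39.1), np.float64(60.1), np.float64(39.7)]
end [629. -46.  62.] [483. -54.  62.] [555.9 -50.   62. ] 146.0 3.0
d1 [610.  -6.  62.] [495. -12.  62.] [552.4  -9.1  62. ] 115.0 3.07
d2 [609.  38.  62.] [493.  33.  62.] [550.8  35.6  62. ] 116.0 2.58
d3 [606.  85.  62.] [491.  77.  62.] [548.6  80.9  62. ] 116.0 4.04
far [618. 175.  62.] [469. 166.  62.] [543.1 170.6  62. ] 149.0 3.31
```

View pics/s2.png

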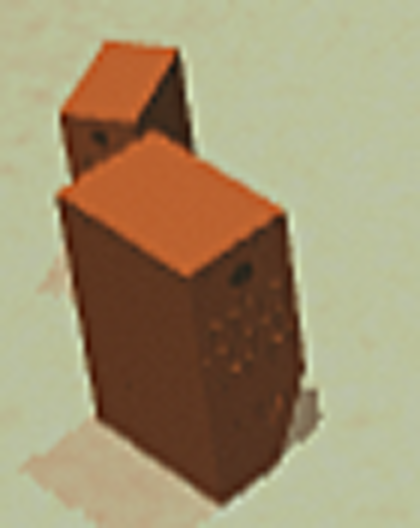

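The crop shows the medium block standing in front of the small one. The flat face is on the left (-y), and the bevel is at the lower right (+y), around (300,390). Approaching it now.

{"fn": "send_rows", "kwargs": {
  "targets": [
    [100, 0.0415, -0.01, -0.005, 0],
    [100, 0.0415, -0.01, -0.005, 0],
    [100, 0.0415, -0.01, -0.005, 0],
    [100, 0.0415, -0.01, -0.005, 0],
    [100, 0.0415, -0.01, -0.005, 0],
    [100, 0.0415, -0.01, -0.005, 0],
    [100, 0.0415, -0.01, -0.005, 0],
    [100, 0.0415, -0.01, -0.005, 0]
  ]
}}

```text
time: 1.95
position: [0.5026, -0.2811, 0.259]
tool_rot: [3.141, -0.0, 0.443]
contact_force: [-0.3, -0.2, 0.1]
width: 0.0926
finger_force: 0.0
```

{"fn": "send_rows", "kwargs": {
  "targets": [
    [100, 0, 0, 0, 7.8],
    [100, 0, 0, 0, 7.8],
    [100, 0, 0, 0, 7.8],
    [100, 0, 0, 0, 7.8],
    [100, 0, 0, 0, 7.7],
    [100, 0, 0, 0, 0],
    [100, 0, 0, 0, 0]
  ]
}}

```text
time: 2.65
position: [0.5014, -0.2824, 0.2586]
tool_rot: [-3.142, 0.0, -0.232]
contact_force: [0.9, -0.1, 0.5]
width: 0.0931
finger_force: 0.0
```

```bash
python3 - <<'E'
from h import *
s=env.read_state();p=env.capture('wrist');save(p,'w1');print(s['position'],np.degrees(s['tool_rot']),s['joints'],p['fovy'],np.array(p['mount']).round(3).tolist(),s['contact_force'])
print(env.spot_in(p,'block_mid'))
E
```

```text
[ 0.50137879 -0.28240102  0.25863839] [-1.79998443e+02  4.95480083e-04 -1.33058391e+01] [-5.93864896e-01  3.60195957e-01  1.53602520e+00  2.36029069e-05
  1.24538920e+00  1.20915459e+00] 65.99304566048205 [[-0.0, -0.967, -0.255, 0.071], [1.0, -0.0, 0.001, 0.001], [-0.001, -0.255, 0.967, -0.166], [0.0, 0.0, 0.0, 1.0]] [ 0.89742725 -0.12754087  0.4701458 ]
[{'bbox': [332.9, 262.4, 428.1, 404.2], 'score': 0.93}, {'bbox': [296.3, 183.4, 342.0, 255.0], 'score': 0.88}, {'bbox': [254.1, 263.6, 300.8, 321.5], 'score': 0.58}, {'bbox': [40.5, 136.1, 133.6, 283.2], 'score': 0.47}]
```

View pics/w1.png

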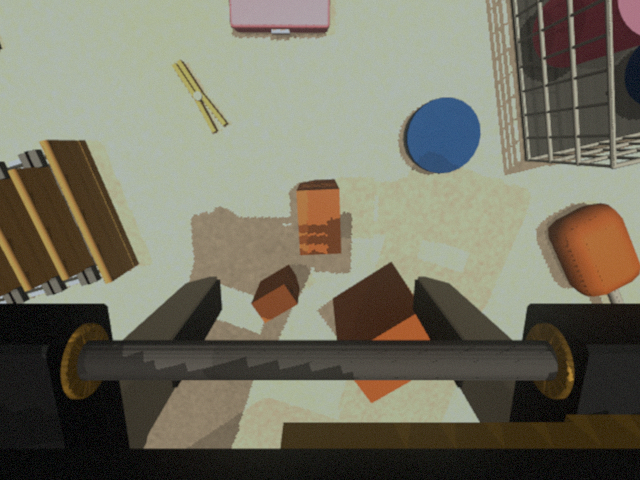

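The wrist view shows the medium block at (319,220), square to the tool, with the small one at (275,293) and the large one at (385,330). Next I'll check its pose and the clearance for the fingers.

```bash
python3 - <<'E'
from h import *
s=env.read_state();p=env.capture('wrist')
q=[(297,189),(339,189),(341,254),(297,254)]
P=np.array([ray(p,*c,.095,s) for c in q])*1000;print(P.round(1).tolist(),P.mean(0).round(1),[np.linalg.norm(P[i]-P[i-1]).round(1) for i in range(4)])
print('yaw',np.degrees(np.arctan2(*(P[0]-P[3])[[1,0]])),np.degrees(np.arctan2(*(P[1]-P[2])[[1,0]])))
a=np.radians(-13.3);M=np.array([[np.cos(a),np.sin(a)],[-np.sin(a),np.cos(a)]]);c=P.mean(0)[:2]
t=env.capture('top')
for z in (.11,.13,.15):
  print('large top',z,[ (M@(ray(t,60+u/1.6,120+v/1.6,z)[:2]*1000-c)).round(0).tolist() for u,v in[(605,338),(665,308),(685,350),(622,374)]])
print('small',[ (M@(ray(t,60+u/1.6,120+v/1.6,.055)[:2]*1000-c)).round(0).tolist() for u,v in[(525,293),(558,286),(565,304),(533,313)]])
E
```

```text
[[536.3, -273.5, 95.0], [527.6, -309.9, 95.0], [468.2, -298.7, 95.0], [477.7, -258.7, 95.0]] [ 502.4 -285.2   95. ] [np.float64(60.4), np.float64(37.4), np.float64(60.5), np.float64(41.0)]
yaw -14.145229970365216 -10.7198244696625
large top 0.11 [[-122.0, -26.0], [-68.0, -90.0], [-112.0, -126.0], [-160.0, -57.0]]
large top 0.13 [[-122.0, -21.0], [-69.0, -84.0], [-112.0, -119.0], [-159.0, -51.0]]
large top 0.15 [[-122.0, -16.0], [-69.0, -78.0], [-112.0, -113.0], [-158.0, -46.0]]
small [[-92.0, 74.0], [-73.0, 35.0], [-93.0, 21.0], [-115.0, 58.0]]
```

{"fn": "send_rows", "kwargs": {
  "targets": [
    [100, 0, 0.001, 0.035, 0],
    [100, 0, 0, 0.035, 0],
    [100, 0, 0, 0.035, 0],
    [100, 0, 0, 0.035, 0],
    [100, 0, 0, 0.03, 0],
    [100, 0, 0, 0.02, 0],
    [100, 0, 0, 0.01, 0],
    [100, 0, 0, 0.002, 0],
    [100, 0, 0, 0, 0]
  ]
}}

```text
time: 3.75
position: [0.5015, -0.2836, 0.0573]
tool_rot: [3.141, -0.001, -0.236]
contact_force: [-0.1, -0.4, 1.0]
width: 0.0925
finger_force: 0.0
```

{"fn": "send_rows", "kwargs": {
  "targets": [
    [50, 0, 0, 0, 0],
    [40, 0, 0, 0, 0],
    [30, 0, 0, 0, 0],
    [20, 0, 0, 0, 0],
    [20, 0, 0, 0, 0],
    [20, 0, 0, 0, 0],
    [20, 0, 0, 0, 0],
    [20, 0, 0, 0, 0]
  ]
}}

```text
time: 4.55
position: [0.5012, -0.2833, 0.0566]
tool_rot: [-3.142, 0.0, -0.236]
contact_force: [-1.0, 0.6, -0.2]
width: 0.0387
finger_force: 29.5
```

{"fn": "send_rows", "kwargs": {
  "targets": [
    [20, 0, 0, -0.01, 0],
    [20, 0, 0, -0.03, 0],
    [20, 0, 0, -0.045, 0],
    [20, 0, 0, -0.045, 0],
    [20, 0, 0, -0.045, 0],
    [20, 0, 0, 0, -5.6],
    [20, 0, 0, 0, -5.6],
    [20, 0, 0, 0, -5.5]
  ]
}}

```text
time: 5.35
position: [0.501, -0.2833, 0.2326]
tool_rot: [3.141, -0.001, 0.059]
contact_force: [-0.1, 0.7, -1.6]
width: 0.0385
finger_force: 29.5
```

{"fn": "send_rows", "kwargs": {
  "targets": [
    [20, 0.002, -0.02, 0, 0],
    [20, 0.002, -0.04, 0, 0],
    [20, 0.002, -0.04, 0, 0],
    [20, 0.002, -0.04, 0, 0],
    [20, 0.002, -0.04, 0, 0],
    [20, 0.002, -0.04, 0, 0],
    [20, 0.002, -0.04, 0, 0],
    [20, 0.003, -0.03, 0, 0],
    [20, 0, -0.02, 0, 0],
    [20, 0, 0, 0, 0]
  ]
}}

```text
time: 6.35
position: [0.5007, 0.029, 0.2322]
tool_rot: [-3.141, -0.0, 0.058]
contact_force: [-0.0, -0.6, -1.2]
width: 0.0386
finger_force: 29.5
```

```bash
python3 - <<'E'
from h import *
env.read_state();
import time
s=env.read_state();p=env.capture('wrist');save(p,'w2');print(s['position'],np.degrees(s['tool_rot']),s['contact_force'],s['ft_torque'],s['width'])
for l in ['end_panel_top','divider1_top','block_mid']: print(l,[(d['bbox'],round(d['score'],2)) for d in env.spot_in(p,l)])
E
```

```text
[0.50065672 0.02898786 0.23220126] [-1.79982546e+02 -1.79070685e-02  3.32063299e+00] [-0.01686635 -0.64015252 -1.18522612] [-0.0025434   0.01866122  0.01773266] 0.03860096193655018
end_panel_top []
divider1_top [([349.6, 75.2, 370.7, 238.0], 0.87)]
block_mid [([259.0, 211.0, 374.1, 403.1], 0.59), ([508.1, 274.9, 586.9, 322.9], 0.56), ([570.2, 300.8, 638.5, 399.2], 0.55)]
```

View pics/w2.png

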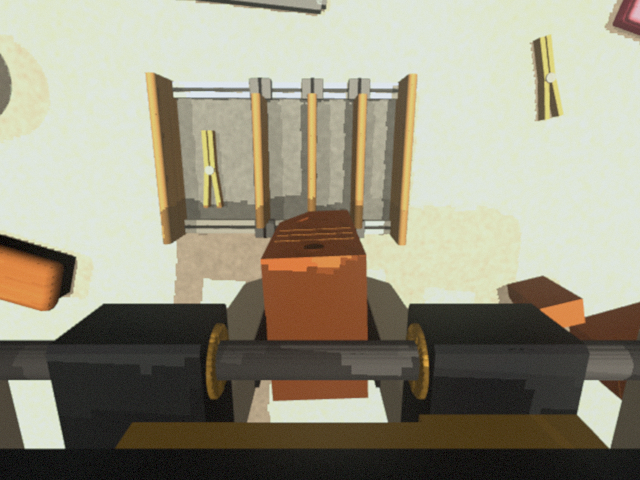

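The picture shows the block held square, with its bevel to the left (+y). The panel top edges at row 150 are at about x=410 (end), 361, 312, 261 and 158 (far).

```bash
python3 - <<'E'
from h import *
s=env.read_state();p=env.capture('wrist')
im=p['pixels'].astype(int)
for r in (110,150,190):
    m=(im[r,:,0]>165)&(im[r,:,0]-im[r,:,2]>70)&(np.arange(640)>135)
    e=np.flatnonzero(np.diff(m.astype(int)));print(r,[(e[i]+1,e[i+1]) for i in range(0,len(e)-1,2)])
print(im[150,345:375].tolist()); print(im[150,395:420].tolist())
def Y(u1,r1,u2,r2):
    A,B=ray(p,u1,r1,.061,s),ray(p,u2,r2,.061,s);return A,B
for n,a in dict(end=((413,75),(404,243)),far=((152,73),(168,243))).items():
    A,B=Y(*a[0],*a[1]);print(n,A.round(4),B.round(4),(A+B)/2,np.linalg.norm(A-B),np.degrees(np.arctan2(*(A-B)[[1,0]])))
E
```

```text
110 [(np.int64(146), np.int64(153)), (np.int64(248), np.int64(255)), (np.int64(304), np.int64(311)), (np.int64(355), np.int64(362)), (np.int64(403), np.int64(410)), (np.int64(542), np.int64(546)), (np.int64(555), np.int64(559))]
150 [(np.int64(150), np.int64(157)), (np.int64(200), np.int64(203)), (np.int64(206), np.int64(209)), (np.int64(250), np.int64(257)), (np.int64(305), np.int64(312)), (np.int64(354), np.int64(361)), (np.int64(401), np.int64(408))]
190 [(np.int64(155), np.int64(161)), (np.int64(201), np.int64(204)), (np.int64(211), np.int64(215)), (np.int64(252), np.int64(258)), (np.int64(305), np.int64(312)), (np.int64(353), np.int64(360)), (np.int64(399), np.int64(405))]
[[123, 116, 103], [121, 118, 102], [120, 117, 102], [112, 105, 86], [92, 78, 54], [91, 72, 48], [86, 69, 46], [95, 78, 55], [147, 111, 63], [207, 154, 91], [222, 180, 104], [221, 195, 113], [221, 201, 116], [222, 196, 115], [223, 183, 106], [218, 167, 96], [181, 144, 96], [151, 139, 118], [149, 144, 126], [153, 148, 132], [159, 153, 134], [155, 151, 131], [158, 156, 137], [159, 153, 136], [161, 157, 139], [170, 165, 145], [169, 162, 144], [172, 170, 149], [174, 171, 150], [180, 174, 154]]
[[93, 77, 52], [94, 76, 56], [92, 75, 54], [94, 79, 57], [91, 74, 51], [138, 107, 70], [192, 145, 88], [216, 166, 97], [223, 188, 109], [223, 203, 119], [224, 201, 121], [222, 191, 110], [222, 180, 106], [211, 172, 117], [211, 201, 160], [221, 222, 184], [221, 224, 186], [223, 228, 205], [220, 229, 212], [223, 230, 215], [221, 229, 214], [220, 227, 211], [222, 231, 217], [223, 228, 218], [223, 229, 220]]
end [ 0.6319 -0.049   0.061 ] [ 0.4854 -0.0583  0.061 ] [ 0.55864176 -0.05365488  0.061     ] 0.1468622857128362 3.604082561853512
far [0.6214 0.1707 0.061 ] [0.4732 0.1644 0.061 ] [0.54734308 0.16755778 0.061     ] 0.14832702299884856 2.4450686248449056
```

```bash
python3 - <<'E'
from h import *
w2=cv2.imread('pics/w2.png')[:,:,::-1].astype(int)
s=env.read_state();p=env.capture('wrist')
from scipy.ndimage import label
for im in (w2,p['pixels'].astype(int)):
  L={}
  for r in range(100,205,5):
    m=(im[r,:,0]>165)&(im[r,:,0]-im[r,:,2]>70)
    for n,c in dict(end=405,d1=358,d2=309,d3=255,far=154).items():
        x=np.flatnonzero(m[c-10:c+11])+c-10
        if len(x): L.setdefault(n,[]).append(ray(p,x.mean(),r,.0615,s)[:2])
  k=[np.polyfit(np.array(v)[:,0],np.array(v)[:,1],1) for v in L.values()]
  print({n:(np.degrees(np.arctan(a[0])).round(2),np.polyval(a,.552).round(4)) for n,a in zip(L,k)})
print(s['position'],s['tool_rot'])
E
```

```text
{'end': (np.float64(2.76), np.float64(-0.0527)), 'd1': (np.float64(2.82), np.float64(-0.0109)), 'd2': (np.float64(2.81), np.float64(0.0326)), 'd3': (np.float64(2.76), np.float64(0.081)), 'far': (np.float64(2.39), np.float64(0.1693))}
{'end': (np.float64(3.12), np.float64(-0.0498)), 'd1': (np.float64(3.1), np.float64(-0.008)), 'd2': (np.float64(3.2), np.float64(0.0358)), 'd3': (np.float64(2.96), np.float64(0.0842)), 'far': (np.float64(3.0), np.float64(0.1725))}
[0.50102198 0.02617412 0.23177907] [ 3.14146931e+00 -8.37378001e-05  5.42022648e-02]
```

Arm settling explains the shift between the two pictures. The organiser yaw is 3.1° and the end panel is at y≈-0.050. Dividers 1, 2 and 3 are about 4.7, 7.6 and 5.9 mm short of their targets. Moving over gap 1.

{"fn": "send_rows", "kwargs": {
  "targets": [
    [20, 0.015, 0.015, 0, 0],
    [20, 0.018, 0.018, 0.01, 0],
    [20, 0.0188, 0.0197, 0.02, 0],
    [20, 0, 0, 0.03, 0],
    [20, 0, 0, 0.03, 0],
    [20, 0, 0, 0.01, 0],
    [20, 0, 0, 0, 0],
    [20, 0, 0, 0, 0],
    [20, 0, 0, 0, 0]
  ]
}}

```text
time: 7.55
position: [0.5565, -0.0228, 0.1332]
tool_rot: [3.141, -0.003, 0.055]
contact_force: [0.2, 0.5, -1.7]
width: 0.0385
finger_force: 29.5
```

{"fn": "send_rows", "kwargs": {
  "targets": [
    [20, 0, 0, 0, 0],
    [20, 0, 0, 0, 0]
  ]
}}

```text
time: 7.75
position: [0.5559, -0.0226, 0.1324]
tool_rot: [3.141, -0.001, 0.055]
contact_force: [0.4, 0.5, -1.7]
width: 0.0386
finger_force: 29.5
```

```bash
python3 - <<'E'
from h import *
s=env.read_state();p=env.capture('wrist');save(p,'w3');print(s['position'],np.degrees(s['tool_rot']),s['contact_force'],s['ft_torque'],s['width'])
E
```

```text
[ 0.55591468 -0.02263059  0.1324014 ] [ 1.79987855e+02 -6.76612630e-02  3.17703260e+00] [ 0.35589753  0.5181744  -1.72452107] [-0.00278536  0.08424222  0.03306413] 0.038628118225667946
```

View pics/w3.png

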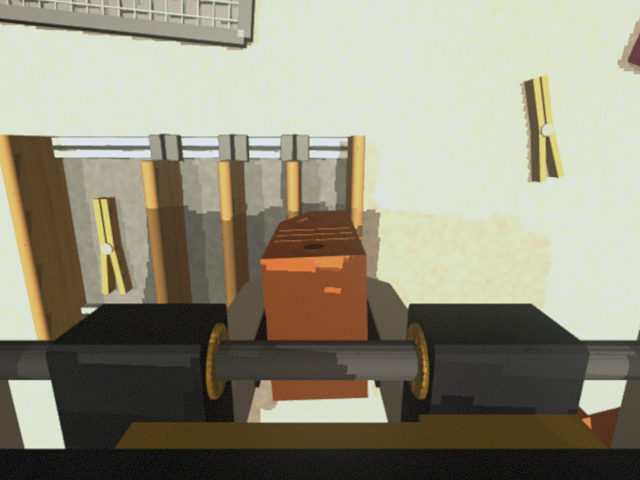

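The end panel is at x≈357 and divider 1 at x≈293. The block's foot sits between them. I'll dip the foot about 9 mm below the panel tops, then feel for the end panel.

{"fn": "send_rows", "kwargs": {
  "targets": [
    [20, 0, 0, 0.008, 0],
    [20, 0, 0, 0.01, 0],
    [20, 0, 0, 0.005, 0],
    [20, 0, 0.001, 0, 0],
    [20, 0, 0.001, 0, 0],
    [20, 0, 0, 0, 0]
  ]
}}

```text
time: 8.4
position: [0.5555, -0.0243, 0.1085]
tool_rot: [-3.141, 0.001, 0.055]
contact_force: [-0.9, 3.9, -3.9]
width: 0.0383
finger_force: 29.5
```

{"fn": "send_rows", "kwargs": {
  "targets": [
    [20, 0, 0.0005, 0, 0],
    [20, 0, 0.0005, 0, 0],
    [20, 0, 0, 0, 0]
  ]
}}

```text
time: 8.7
position: [0.5558, -0.0249, 0.1087]
tool_rot: [-3.14, -0.0, 0.055]
contact_force: [0.6, 7.0, -3.9]
width: 0.0386
finger_force: 29.6
```

{"fn": "send_rows", "kwargs": {
  "targets": [
    [20, 0, 0.0005, 0, 0],
    [20, 0, 0, 0, 0]
  ]
}}

```text
time: 8.9
position: [0.5559, -0.0251, 0.1087]
tool_rot: [-3.14, -0.001, 0.055]
contact_force: [0.6, 8.4, -3.7]
width: 0.038
finger_force: 29.7
```

Contact is felt with a stiffness of about 3 N/mm. I'll ease off to a light touch and then press down in steps.

{"fn": "send_rows", "kwargs": {
  "targets": [
    [20, 0, -0.001, 0, 0],
    [20, 0, -0.0008, 0, 0],
    [20, 0, 0, 0.001, 0],
    [20, 0, 0, 0.0015, 0],
    [20, 0, 0, 0.0015, 0],
    [20, 0, 0, 0.001, 0],
    [20, 0, 0, 0, 0]
  ]
}}

```text
time: 9.6
position: [0.5556, -0.0245, 0.1034]
tool_rot: [3.141, 0.0, 0.055]
contact_force: [-0.3, 0.1, -0.8]
width: 0.0383
finger_force: 29.8
```

{"fn": "send_rows", "kwargs": {
  "targets": [
    [20, 0, 0, 0.0015, 0],
    [20, 0, 0, 0.0015, 0],
    [20, 0, 0, 0.0015, 0],
    [20, 0, 0, 0.0015, 0],
    [20, 0, 0, 0, 0]
  ]
}}

```text
time: 10.1
position: [0.5558, -0.0245, 0.0975]
tool_rot: [3.141, -0.0, 0.055]
contact_force: [0.5, -1.1, -1.0]
width: 0.0384
finger_force: 29.8
```

{"fn": "send_rows", "kwargs": {
  "targets": [
    [20, 0, 0, 0.0015, 0],
    [20, 0, 0, 0.0015, 0],
    [20, 0, 0, 0.0015, 0],
    [20, 0, 0, 0.0015, 0],
    [20, 0, 0, 0, 0]
  ]
}}

```text
time: 10.6
position: [0.5567, -0.0246, 0.0925]
tool_rot: [3.141, -0.003, 0.055]
contact_force: [0.9, -2.2, 4.8]
width: 0.0382
finger_force: 29.7
```

{"fn": "send_rows", "kwargs": {
  "targets": [
    [20, 0, 0, 0.0015, 0],
    [20, 0, 0, 0.0015, 0],
    [20, 0, 0, 0.0015, 0],
    [20, 0, 0, 0.0015, 0],
    [20, 0, 0, 0, 0]
  ]
}}

```text
time: 11.1
position: [0.557, -0.0246, 0.0866]
tool_rot: [3.141, -0.003, 0.055]
contact_force: [2.3, -0.7, 5.5]
width: 0.0382
finger_force: 29.7
```

{"fn": "send_rows", "kwargs": {
  "targets": [
    [20, 0, 0, 0.0015, 0],
    [20, 0, 0, 0.0015, 0],
    [20, 0, 0, 0.0015, 0],
    [20, 0, 0, 0.0015, 0],
    [20, 0, 0, 0, 0]
  ]
}}

```text
time: 11.6
position: [0.556, -0.0246, 0.0795]
tool_rot: [3.141, -0.001, 0.055]
contact_force: [2.3, -1.4, 0.8]
width: 0.0385
finger_force: 29.7
```

{"fn": "send_rows", "kwargs": {
  "targets": [
    [20, 0, 0, 0.0015, 0],
    [20, 0, 0, 0.0015, 0],
    [20, 0, 0, 0.001, 0],
    [20, 0, 0, 0, 0],
    [20, 0, 0, 0, 0]
  ]
}}

```text
time: 12.1
position: [0.5555, -0.0245, 0.0753]
tool_rot: [3.141, 0.001, 0.055]
contact_force: [0.5, -4.6, -1.3]
width: 0.0381
finger_force: 29.7
```

```bash
python3 - <<'E'
from h import *
s=env.read_state();print(s['position'],s['tool_rot'],s['contact_force'],s['ft_torque'])
E
```

```text
[ 0.55545775 -0.02447354  0.07533486] [3.14147273e+00 6.63051756e-04 5.54357269e-02] [ 0.51505794 -4.57510357 -1.25794641] [-0.92387421 -0.23781461 -0.16259705]
```

{"fn": "send_rows", "kwargs": {
  "targets": [
    [20, 0, 0.0003, 0.0015, 0],
    [20, 0, 0.0003, 0.0015, 0],
    [20, 0, 0.0002, 0.0015, 0],
    [20, 0, 0, 0.001, 0],
    [20, 0, 0, 0, 0]
  ]
}}

```text
time: 12.6
position: [0.5555, -0.0247, 0.0698]
tool_rot: [-3.141, 0.001, 0.055]
contact_force: [0.2, 3.2, -0.1]
width: 0.0385
finger_force: 29.7
```

{"fn": "send_rows", "kwargs": {
  "targets": [
    [20, 0, 0, 0.001, 0],
    [20, 0, 0, 0.0005, 0],
    [20, 0, 0, 0, 0]
  ]
}}

```text
time: 12.9
position: [0.5556, -0.0247, 0.0688]
tool_rot: [-3.141, 0.0, 0.055]
contact_force: [-1.3, 5.9, 4.7]
width: 0.0384
finger_force: 29.7
```

{"fn": "send_rows", "kwargs": {
  "targets": [
    [20, 0, -0.0003, 0.0003, 0],
    [20, 0, 0, 0, 0],
    [20, 0, 0, 0, 0]
  ]
}}

```text
time: 13.2
position: [0.5556, -0.0247, 0.0688]
tool_rot: [-3.141, 0.0, 0.055]
contact_force: [-3.0, 4.2, 8.5]
width: 0.0384
finger_force: 29.7
```

{"fn": "send_rows", "kwargs": {
  "targets": [
    [20, 0, 0, 0, 0],
    [20, 0, 0, 0, 0]
  ]
}}

```text
time: 13.4
position: [0.5556, -0.0247, 0.0688]
tool_rot: [-3.141, 0.0, 0.055]
contact_force: [-3.0, 3.0, 7.5]
width: 0.0384
finger_force: 29.7
```

```bash
python3 - <<'E'
from h import *
s=env.read_state();print(s['position'],s['tool_rot'],s['contact_force'],s['ft_torque'])
E
```

```text
[ 0.55564196 -0.02469276  0.06878048] [-3.14134904e+00  1.33613955e-04  5.53023943e-02] [-2.97498987  2.98708018  7.46735446] [ 0.7619377   0.49480782 -0.18791796]
```

Gap 1 is set: the block reached the floor with its flat face bearing on the panel, and I paused. Drawing it out and stepping to gap 2.

{"fn": "send_rows", "kwargs": {
  "targets": [
    [20, 0, 0, -0.002, 0],
    [20, 0, 0, -0.004, 0],
    [20, 0, 0, -0.008, 0],
    [20, 0, 0, -0.012, 0],
    [20, 0, 0, -0.018, 0],
    [20, 0, 0, -0.02, 0],
    [20, 0, -0.01, 0, 0],
    [20, 0, -0.02, 0, 0],
    [20, 0, -0.0195, 0, 0],
    [20, 0, 0, 0, 0]
  ]
}}

```text
time: 14.4
position: [0.5527, 0.0264, 0.1322]
tool_rot: [3.142, 0.0, 0.057]
contact_force: [0.7, 0.6, -1.0]
width: 0.0384
finger_force: 29.8
```

```bash
cat > m.py <<'E'
from h import *
import sys
# panel lines from the wrist picture, y at the organiser's centre line, relative to end panel
s=env.read_state();p=env.capture('wrist');im=p['pixels'].astype(int);save(p,sys.argv[1])
print(s['position'],s['tool_rot'],s['contact_force'])
for r in (165,185,200):
    m=(im[r,:,0]>165)&(im[r,:,0]-im[r,:,2]>70);e=np.flatnonzero(np.diff(np.r_[0,m,0]))
    Y=[]
    for a,b in e.reshape(-1,2):
        if 4<b-a<25:
            q=ray(p,(a+b-1)/2,r,.0615,s);Y.append((q[1]-np.tan(.0545)*(q[0]-.5556))*1000/np.cos(.0545))
    print(r,np.round(Y,1))
E
python3 m.py w4
```

```text
[0.5526789  0.02644622 0.13215562] [3.14150554e+00 6.78466692e-05 5.74776954e-02] [ 0.65708701  0.58283574 -1.02468191]
165 [ 172.6   84.3   36.    -1.8  -49.5 -157.8 -168. ]
185 [172.6  84.1  35.8  -1.9 -49.3]
200 [172.5 126.  121.2  84.4  35.9  -1.6 -49.5]
```

{"fn": "send_rows", "kwargs": {
  "targets": [
    [20, 0.003, 0, 0.008, 0],
    [20, 0, 0, 0.01, 0],
    [20, 0, 0, 0.006, 0],
    [20, 0, 0.001, 0, 0],
    [20, 0, 0.0008, 0, 0],
    [20, 0, 0, 0, 0],
    [20, 0, 0, 0, 0]
  ]
}}

```text
time: 15.15
position: [0.5559, 0.0231, 0.1084]
tool_rot: [-3.141, 0.0, 0.055]
contact_force: [-0.1, 2.8, -2.8]
width: 0.0382
finger_force: 29.7
```

{"fn": "send_rows", "kwargs": {
  "targets": [
    [20, 0, 0.0004, 0, 0],
    [20, 0, 0, 0, 0],
    [20, 0, 0, 0, 0]
  ]
}}

```text
time: 15.45
position: [0.556, 0.0229, 0.1084]
tool_rot: [-3.141, 0.0, 0.055]
contact_force: [-1.0, 5.4, -2.7]
width: 0.0384
finger_force: 29.7
```

Touch gives divider 1 at 47.3–47.5 mm from the end panel, and vision gives 47.6 mm. The wanted distance is about 46.6 mm, because the flat face was barely bearing at the end of the slide. I'll ease divider 1 back with the block's flat face and gauge gap 1 again, bearing more firmly.

{"fn": "send_rows", "kwargs": {
  "targets": [
    [20, 0, 0.0005, 0, 0],
    [20, 0, 0.0005, 0, 0],
    [20, 0, 0.0005, 0, 0],
    [20, 0, 0.0005, 0, 0],
    [20, 0, 0.0005, 0, 0],
    [20, 0, 0, 0, 0]
  ]
}}

```text
time: 16.05
position: [0.5561, 0.0203, 0.1084]
tool_rot: [-3.141, 0.0, 0.055]
contact_force: [-1.7, 4.9, -1.9]
width: 0.0381
finger_force: 29.7
```

{"fn": "send_rows", "kwargs": {
  "targets": [
    [20, 0, -0.002, 0, 0],
    [20, 0, -0.002, 0, 0],
    [20, 0, 0, -0.01, 0],
    [20, 0, 0, -0.014, 0],
    [20, 0, 0.01, 0, 0],
    [20, 0, 0.018, 0, 0],
    [20, 0, 0.0165, 0, 0],
    [20, 0, 0, 0, 0],
    [20, 0, 0, 0, 0]
  ]
}}

```text
time: 16.95
position: [0.5584, -0.021, 0.1323]
tool_rot: [-3.142, 0.0, 0.054]
contact_force: [0.1, 0.1, -1.3]
width: 0.0383
finger_force: 29.8
```

```bash
python3 m.py w5
```

```text
[ 0.55843337 -0.02097378  0.13229501] [-3.14150845e+00  1.20532445e-04  5.41058653e-02] [ 0.05452141  0.0597099  -1.27434053]
165 [ 172.6  -49.5 -165.8 -175.6]
185 [172.4  83.9  35.9  -5.1 -49.9]
200 [172.2  84.   35.8  -4.9 -49.9]
```

{"fn": "send_rows", "kwargs": {
  "targets": [
    [20, -0.0028, 0, 0.008, 0],
    [20, 0, 0, 0.01, 0],
    [20, 0, 0, 0.008, 0],
    [20, 0, 0.0015, 0, 0],
    [20, 0, 0.0013, 0, 0],
    [20, 0, 0.0007, 0, 0],
    [20, 0, 0, 0, 0]
  ]
}}

```text
time: 17.7
position: [0.5561, -0.0242, 0.1066]
tool_rot: [3.141, -0.001, 0.055]
contact_force: [-0.1, 0.8, -0.8]
width: 0.038
finger_force: 29.8
```

{"fn": "send_rows", "kwargs": {
  "targets": [
    [20, 0, 0, 0.002, 0],
    [20, 0, 0, 0.002, 0],
    [20, 0, 0, 0.002, 0],
    [20, 0, 0, 0.002, 0],
    [20, 0, 0, 0.002, 0],
    [20, 0, 0, 0.0015, 0],
    [20, 0, 0, 0, 0]
  ]
}}

```text
time: 18.4
position: [0.5558, -0.024, 0.0946]
tool_rot: [-3.142, 0.0, 0.055]
contact_force: [0.2, 0.9, -1.4]
width: 0.0384
finger_force: 29.8
```

{"fn": "send_rows", "kwargs": {
  "targets": [
    [20, 0, 0.0006, 0.0015, 0],
    [20, 0, 0.0006, 0.0015, 0],
    [20, 0, 0, 0, 0]
  ]
}}

```text
time: 18.7
position: [0.556, -0.0248, 0.0918]
tool_rot: [-3.141, -0.0, 0.055]
contact_force: [-0.3, 5.0, 0.2]
width: 0.0383
finger_force: 29.7
```

{"fn": "send_rows", "kwargs": {
  "targets": [
    [20, 0, 0, 0.0015, 0],
    [20, 0, 0, 0.0015, 0],
    [20, 0, 0, 0.0015, 0],
    [20, 0, 0, 0, 0]
  ]
}}

```text
time: 19.1
position: [0.5567, -0.0251, 0.0882]
tool_rot: [-3.141, -0.002, 0.055]
contact_force: [-0.0, 4.6, 6.2]
width: 0.0382
finger_force: 29.8
```

{"fn": "send_rows", "kwargs": {
  "targets": [
    [20, 0, -0.0003, 0.0015, 0],
    [20, 0, -0.0003, 0.0015, 0],
    [20, 0, 0, 0.0015, 0],
    [20, 0, 0, 0.0015, 0],
    [20, 0, 0, 0, 0]
  ]
}}

```text
time: 19.6
position: [0.5568, -0.0249, 0.0819]
tool_rot: [3.141, -0.002, 0.055]
contact_force: [1.9, 0.8, 3.6]
width: 0.0385
finger_force: 29.8
```

{"fn": "send_rows", "kwargs": {
  "targets": [
    [20, 0, 0, 0.0015, 0],
    [20, 0, 0, 0.0015, 0],
    [20, 0, 0, 0.0015, 0],
    [20, 0, 0, 0.0015, 0],
    [20, 0, 0, 0, 0]
  ]
}}

```text
time: 20.1
position: [0.5558, -0.0249, 0.075]
tool_rot: [3.141, 0.0, 0.055]
contact_force: [2.3, -1.8, -0.6]
width: 0.0381
finger_force: 29.8
```

{"fn": "send_rows", "kwargs": {
  "targets": [
    [20, 0, 0, 0.0015, 0],
    [20, 0, 0, 0.0015, 0],
    [20, 0, 0, 0.0015, 0],
    [20, 0, 0, 0.0015, 0],
    [20, 0, 0, 0, 0]
  ]
}}

```text
time: 20.6
position: [0.5557, -0.0248, 0.0689]
tool_rot: [3.141, 0.001, 0.055]
contact_force: [0.6, -4.6, -1.4]
width: 0.0385
finger_force: 29.8
```

{"fn": "send_rows", "kwargs": {
  "targets": [
    [20, 0, 0.0003, 0.0003, 0],
    [20, 0, 0.0003, 0.0005, 0],
    [20, 0, 0, 0, 0],
    [20, 0, 0, 0, 0]
  ]
}}

```text
time: 21.0
position: [0.5558, -0.0249, 0.0687]
tool_rot: [-3.141, 0.0, 0.055]
contact_force: [-1.2, -1.1, 5.8]
width: 0.0385
finger_force: 29.8
```

{"fn": "send_rows", "kwargs": {
  "targets": [
    [20, 0, 0, 0, 0],
    [20, 0, 0, 0, 0],
    [20, 0, 0, 0, 0],
    [20, 0, 0, 0, 0]
  ]
}}

```text
time: 21.4
position: [0.5558, -0.0249, 0.0687]
tool_rot: [-3.141, 0.0, 0.055]
contact_force: [-0.4, -1.2, 5.4]
width: 0.0383
finger_force: 29.8
```

```bash
python3 m.py w6;  python3 -c "
from h import *
s=env.read_state();print(s['position'],s['tool_rot'],s['contact_force'],s['ft_torque'])"
```

```text
[ 0.55576225 -0.02487983  0.06873064] [-3.14102086e+00  3.96801257e-04  5.53356563e-02] [-0.36417778 -1.22743221  5.36391505]
165 [ -49.6 -158.  -166.8]
185 [  83.8   35.3   -2.6  -49.7 -159.8]
200 [ 83.8  35.5  -2.6 -49.7]
[ 0.555779   -0.0248728   0.06873777] [-3.14103692e+00  3.83225837e-04  5.53297645e-02] [-2.20509641  0.63793097  4.16383897] [-0.17865702  0.22646111 -0.14049485]
```

{"fn": "send_rows", "kwargs": {
  "targets": [
    [20, 0, 0, -0.002, 0],
    [20, 0, 0, -0.004, 0],
    [20, 0, 0, -0.008, 0],
    [20, 0, 0, -0.012, 0],
    [20, 0, 0, -0.018, 0],
    [20, 0, 0, -0.02, 0],
    [20, 0, -0.01, 0, 0],
    [20, 0, -0.02, 0, 0],
    [20, 0, -0.019, 0, 0],
    [20, 0, 0, 0, 0]
  ]
}}

```text
time: 22.45
position: [0.5528, 0.0258, 0.1323]
tool_rot: [-3.141, 0.0, 0.057]
contact_force: [0.0, -0.0, -1.1]
width: 0.0385
finger_force: 29.8
```

{"fn": "send_rows", "kwargs": {
  "targets": [
    [20, 0, 0, 0.01, 0],
    [20, 0, 0, 0.01, 0],
    [20, 0, 0, 0.004, 0],
    [20, 0, 0.0005, 0, 0],
    [20, 0, 0.0005, 0, 0],
    [20, 0, 0, 0, 0]
  ]
}}

```text
time: 23.05
position: [0.5534, 0.0225, 0.1087]
tool_rot: [-3.142, -0.0, 0.055]
contact_force: [0.1, -0.2, -1.0]
width: 0.0382
finger_force: 29.8
```

{"fn": "send_rows", "kwargs": {
  "targets": [
    [20, 0, 0.0005, 0, 0],
    [20, 0, 0, 0, 0],
    [20, 0, 0, 0, 0]
  ]
}}

```text
time: 23.35
position: [0.5535, 0.0223, 0.1087]
tool_rot: [-3.141, -0.0, 0.055]
contact_force: [0.4, 2.2, -0.3]
width: 0.0384
finger_force: 29.8
```

Divider 1 now feels at about 46.6 mm, which is right. In gap 2 the bearing force on divider 1 must stay under 5 N, so I'll ease off as the wedge engages.

{"fn": "send_rows", "kwargs": {
  "targets": [
    [20, 0, -0.0002, 0.0015, 0],
    [20, 0, -0.0002, 0.0015, 0],
    [20, 0, 0, 0.001, 0],
    [20, 0, 0, 0, 0]
  ]
}}

```text
time: 23.75
position: [0.5532, 0.0225, 0.1043]
tool_rot: [3.141, 0.0, 0.055]
contact_force: [0.2, 0.3, -1.5]
width: 0.0382
finger_force: 29.8
```

{"fn": "send_rows", "kwargs": {
  "targets": [
    [20, 0, -0.0001, 0.0015, 0],
    [20, 0, -0.0001, 0.0015, 0],
    [20, 0, 0, 0, 0]
  ]
}}

```text
time: 24.05
position: [0.5538, 0.0224, 0.102]
tool_rot: [3.141, -0.001, 0.055]
contact_force: [-0.4, -1.9, 4.6]
width: 0.0385
finger_force: 29.8
```

{"fn": "send_rows", "kwargs": {
  "targets": [
    [20, 0, 0, 0.0015, 0],
    [20, 0, 0, 0.0015, 0],
    [20, 0, 0, 0, 0]
  ]
}}

```text
time: 24.35
position: [0.5541, 0.0225, 0.0991]
tool_rot: [3.141, -0.002, 0.055]
contact_force: [1.0, -2.0, 4.3]
width: 0.0383
finger_force: 29.8
```

{"fn": "send_rows", "kwargs": {
  "targets": [
    [20, 0, -0.0001, 0.0015, 0],
    [20, 0, 0, 0.0015, 0],
    [20, 0, 0, 0.0015, 0],
    [20, 0, 0, 0, 0]
  ]
}}

```text
time: 24.75
position: [0.5543, 0.0225, 0.0947]
tool_rot: [3.141, -0.002, 0.055]
contact_force: [2.1, -2.7, 4.3]
width: 0.0385
finger_force: 29.8
```

{"fn": "send_rows", "kwargs": {
  "targets": [
    [20, 0, 0, 0.0015, 0],
    [20, 0, 0, 0.0015, 0],
    [20, 0, 0, 0.0015, 0],
    [20, 0, 0, 0, 0]
  ]
}}

```text
time: 25.15
position: [0.5542, 0.0225, 0.0901]
tool_rot: [3.141, -0.002, 0.055]
contact_force: [1.8, -2.6, 4.3]
width: 0.0381
finger_force: 29.8
```

{"fn": "send_rows", "kwargs": {
  "targets": [
    [20, 0, 0, 0.0015, 0],
    [20, 0, 0, 0.0015, 0],
    [20, 0, 0, 0.0015, 0],
    [20, 0, 0, 0, 0]
  ]
}}

```text
time: 25.55
position: [0.554, 0.0225, 0.0853]
tool_rot: [3.141, -0.002, 0.055]
contact_force: [2.0, -3.5, 2.6]
width: 0.0383
finger_force: 29.8
```

{"fn": "send_rows", "kwargs": {
  "targets": [
    [20, 0, 0.0001, 0.0015, 0],
    [20, 0, 0.0001, 0.0015, 0],
    [20, 0, 0, 0.0015, 0],
    [20, 0, 0, 0, 0]
  ]
}}

```text
time: 25.95
position: [0.553, 0.0225, 0.0801]
tool_rot: [3.141, 0.001, 0.055]
contact_force: [1.7, -4.7, -1.7]
width: 0.0387
finger_force: 29.8
```

{"fn": "send_rows", "kwargs": {
  "targets": [
    [20, 0, 0.0001, 0.0015, 0],
    [20, 0, 0, 0.0015, 0],
    [20, 0, 0, 0.0015, 0],
    [20, 0, 0, 0, 0]
  ]
}}

```text
time: 26.35
position: [0.5531, 0.0225, 0.0757]
tool_rot: [3.142, 0.0, 0.055]
contact_force: [0.8, -5.9, -1.2]
width: 0.0384
finger_force: 29.8
```

```bash
 python3 -c "
from h import *
s=env.read_state();print(s['position'],s['tool_rot'],s['contact_force'],s['ft_torque'])"
```

```text
[0.55313114 0.02254184 0.07570974] [3.14156725e+00 4.73614196e-04 5.53193202e-02] [ 0.82940303 -5.85036651 -1.20817173] [-0.96454383 -0.20938124 -0.17317939]
```

{"fn": "send_rows", "kwargs": {
  "targets": [
    [20, 0, 0.0002, 0.001, 0],
    [20, 0, 0.0001, 0.001, 0],
    [20, 0, 0, 0.001, 0],
    [20, 0, 0, 0, 0]
  ]
}}

```text
time: 26.75
position: [0.5532, 0.0225, 0.0728]
tool_rot: [-3.141, 0.0, 0.055]
contact_force: [-0.1, -2.1, -1.8]
width: 0.0381
finger_force: 29.8
```

{"fn": "send_rows", "kwargs": {
  "targets": [
    [20, 0, 0.0001, 0.0015, 0],
    [20, 0, 0, 0.0015, 0],
    [20, 0, 0, 0.0005, 0],
    [20, 0, 0, 0, 0]
  ]
}}

```text
time: 27.15
position: [0.5533, 0.0224, 0.0694]
tool_rot: [-3.141, 0.0, 0.055]
contact_force: [-0.3, 1.6, -0.3]
width: 0.0381
finger_force: 29.8
```

{"fn": "send_rows", "kwargs": {
  "targets": [
    [20, 0, -0.0001, 0.0005, 0],
    [20, 0, 0, 0.0004, 0],
    [20, 0, 0, 0, 0],
    [20, 0, 0, 0, 0]
  ]
}}

```text
time: 27.55
position: [0.5533, 0.0224, 0.0687]
tool_rot: [-3.141, 0.0, 0.055]
contact_force: [-0.1, 2.2, 4.2]
width: 0.0381
finger_force: 29.8
```

{"fn": "send_rows", "kwargs": {
  "targets": [
    [20, 0, 0, 0, 0],
    [20, 0, 0, 0, 0],
    [20, 0, 0, 0, 0],
    [20, 0, 0, 0, 0]
  ]
}}

```text
time: 27.95
position: [0.5533, 0.0224, 0.0687]
tool_rot: [-3.141, -0.0, 0.055]
contact_force: [-1.5, 3.1, 5.3]
width: 0.0387
finger_force: 29.8
```

```bash
python3 m.py w7
```

```text
[0.55332878 0.0223919  0.06874773] [-3.14145731e+00 -3.98353838e-05  5.53464280e-02] [-1.51414125  3.05640596  5.34469971]
165 [-49.3]
185 [ 84.   45.1  -2.2 -49.3]
200 [170.   84.2  44.9  -2.2 -49.1]
```

{"fn": "send_rows", "kwargs": {
  "targets": [
    [20, 0, 0, -0.002, 0],
    [20, 0, 0, -0.004, 0],
    [20, 0, 0, -0.008, 0],
    [20, 0, 0, -0.012, 0],
    [20, 0, 0, -0.018, 0],
    [20, 0, 0, -0.02, 0],
    [20, 0, -0.01, 0, 0],
    [20, 0, -0.02, 0, 0],
    [20, 0, -0.019, 0, 0],
    [20, 0, 0, 0, 0]
  ]
}}

```text
time: 29.0
position: [0.5502, 0.0731, 0.1324]
tool_rot: [-3.142, 0.0, 0.057]
contact_force: [-0.4, -0.2, -2.0]
width: 0.0384
finger_force: 29.8
```

{"fn": "send_rows", "kwargs": {
  "targets": [
    [20, 0, 0, 0.01, 0],
    [20, 0, 0, 0.01, 0],
    [20, 0, 0, 0.004, 0],
    [20, 0, 0.0005, 0, 0],
    [20, 0, 0.0005, 0, 0],
    [20, 0, 0, 0, 0]
  ]
}}

```text
time: 29.6
position: [0.5509, 0.07, 0.1089]
tool_rot: [3.142, -0.001, 0.055]
contact_force: [-0.1, -0.6, -1.1]
width: 0.0384
finger_force: 29.8
```

{"fn": "send_rows", "kwargs": {
  "targets": [
    [20, 0, 0.0004, 0, 0],
    [20, 0, 0, 0, 0],
    [20, 0, 0, 0, 0]
  ]
}}

```text
time: 29.9
position: [0.5508, 0.0698, 0.1088]
tool_rot: [3.142, -0.0, 0.055]
contact_force: [0.2, -0.7, -2.3]
width: 0.0386
finger_force: 29.8
```

{"fn": "send_rows", "kwargs": {
  "targets": [
    [20, 0, 0.0005, 0, 0],
    [20, 0, 0, 0, 0],
    [20, 0, 0, 0, 0]
  ]
}}

```text
time: 30.2
position: [0.5508, 0.0696, 0.1087]
tool_rot: [-3.141, -0.0, 0.055]
contact_force: [-0.4, 3.6, 0.2]
width: 0.0385
finger_force: 29.8
```

{"fn": "send_rows", "kwargs": {
  "targets": [
    [20, 0, 0.0004, 0, 0],
    [20, 0, 0, 0, 0],
    [20, 0, 0, 0, 0]
  ]
}}

```text
time: 30.5
position: [0.5508, 0.0692, 0.1088]
tool_rot: [-3.141, -0.0, 0.055]
contact_force: [0.7, 5.9, 1.2]
width: 0.0381
finger_force: 29.8
```

Divider 2 feels about 0.7 mm too far from divider 1, because the force reading fell to -5.9 N on the straight part. I'll ease it back as before and gauge gap 2 again with steadier bearing.

{"fn": "send_rows", "kwargs": {
  "targets": [
    [20, 0, 0.0005, 0, 0],
    [20, 0, 0.0005, 0, 0],
    [20, 0, 0.0005, 0, 0],
    [20, 0, 0.0003, 0, 0],
    [20, 0, 0, 0, 0]
  ]
}}

```text
time: 31.0
position: [0.5509, 0.0673, 0.1087]
tool_rot: [-3.141, -0.0, 0.055]
contact_force: [0.1, 5.6, 1.6]
width: 0.0384
finger_force: 29.8
```

{"fn": "send_rows", "kwargs": {
  "targets": [
    [20, 0, -0.002, 0, 0],
    [20, 0, -0.002, 0, 0],
    [20, 0, 0, -0.01, 0],
    [20, 0, 0, -0.014, 0],
    [20, 0, 0.01, 0, 0],
    [20, 0, 0.018, 0, 0],
    [20, 0, 0.0165, 0, 0],
    [20, 0, 0, 0, 0],
    [20, 0, 0, 0, 0]
  ]
}}

```text
time: 31.9
position: [0.5531, 0.0261, 0.1326]
tool_rot: [-3.141, 0.0, 0.054]
contact_force: [0.4, -0.1, -1.0]
width: 0.0381
finger_force: 29.8
```

```bash
python3 m.py w8
```

```text
[0.55308135 0.02609749 0.13263766] [-3.14147879e+00  2.71964964e-05  5.40676761e-02] [ 0.40465789 -0.10484418 -0.9877968 ]
165 [ 172.7   84.2   42.8   -2.1  -49.6 -158.1 -168.2]
185 [172.8  84.4  43.   -2.5 -49.3]
200 [172.7 126.4 120.9  84.3  42.6  -2.1 -49.4]
```

{"fn": "send_rows", "kwargs": {
  "targets": [
    [20, 0, 0.001, 0.01, 0],
    [20, 0, 0.001, 0.012, 0],
    [20, 0, 0.0005, 0.008, 0],
    [20, 0, 0.0005, 0.006, 0],
    [20, 0, 0.0005, 0, 0],
    [20, 0, 0, 0, 0],
    [20, 0, 0, 0, 0]
  ]
}}

```text
time: 32.65
position: [0.5535, 0.0232, 0.097]
tool_rot: [3.142, -0.001, 0.055]
contact_force: [0.8, 0.5, -1.0]
width: 0.0385
finger_force: 29.8
```

{"fn": "send_rows", "kwargs": {
  "targets": [
    [20, 0, 0.0004, 0, 0],
    [20, 0, 0.0004, 0, 0],
    [20, 0, 0, 0, 0]
  ]
}}

```text
time: 32.95
position: [0.5534, 0.0225, 0.0969]
tool_rot: [-3.141, -0.0, 0.055]
contact_force: [1.0, 0.5, -1.0]
width: 0.0387
finger_force: 29.8
```

{"fn": "send_rows", "kwargs": {
  "targets": [
    [20, 0, 0.0003, 0.0015, 0],
    [20, 0, 0, 0.0015, 0],
    [20, 0, 0, 0.001, 0],
    [20, 0, 0, 0, 0]
  ]
}}

```text
time: 33.35
position: [0.5533, 0.0223, 0.0925]
tool_rot: [-3.141, 0.0, 0.055]
contact_force: [0.8, 3.3, -0.6]
width: 0.0383
finger_force: 29.8
```

{"fn": "send_rows", "kwargs": {
  "targets": [
    [20, 0, 0, 0.001, 0],
    [20, 0, 0, 0.001, 0],
    [20, 0, 0, 0, 0]
  ]
}}

```text
time: 33.65
position: [0.5534, 0.0222, 0.0905]
tool_rot: [-3.141, -0.0, 0.055]
contact_force: [0.4, 4.9, 1.0]
width: 0.0382
finger_force: 29.8
```

{"fn": "send_rows", "kwargs": {
  "targets": [
    [20, 0, -0.0004, 0, 0],
    [20, 0, -0.0003, 0.001, 0],
    [20, 0, 0, 0.001, 0],
    [20, 0, 0, 0, 0]
  ]
}}

```text
time: 34.05
position: [0.5536, 0.0223, 0.089]
tool_rot: [3.141, -0.001, 0.055]
contact_force: [-1.0, 0.3, 5.6]
width: 0.0378
finger_force: 29.8
```

{"fn": "send_rows", "kwargs": {
  "targets": [
    [20, 0, 0, 0.001, 0],
    [20, 0, 0, 0.001, 0],
    [20, 0, 0, 0, 0]
  ]
}}

```text
time: 34.35
position: [0.5539, 0.0223, 0.0873]
tool_rot: [3.141, -0.002, 0.055]
contact_force: [-0.1, -0.6, 6.2]
width: 0.0383
finger_force: 29.8
```

{"fn": "send_rows", "kwargs": {
  "targets": [
    [20, 0, -0.0001, 0.001, 0],
    [20, 0, 0, 0.001, 0],
    [20, 0, 0, 0.001, 0],
    [20, 0, 0, 0, 0]
  ]
}}

```text
time: 34.75
position: [0.554, 0.0224, 0.084]
tool_rot: [3.141, -0.002, 0.055]
contact_force: [2.5, -1.4, 2.9]
width: 0.0384
finger_force: 29.8
```

{"fn": "send_rows", "kwargs": {
  "targets": [
    [20, 0, 0, 0.001, 0],
    [20, 0, 0, 0.001, 0],
    [20, 0, 0, 0.001, 0],
    [20, 0, 0, 0, 0]
  ]
}}

```text
time: 35.15
position: [0.5532, 0.0225, 0.0803]
tool_rot: [3.141, 0.0, 0.055]
contact_force: [1.0, -4.4, -0.4]
width: 0.0384
finger_force: 29.8
```

{"fn": "send_rows", "kwargs": {
  "targets": [
    [20, 0, 0.0003, 0, 0],
    [20, 0, 0.0001, 0.001, 0],
    [20, 0, 0, 0.001, 0],
    [20, 0, 0, 0, 0]
  ]
}}

```text
time: 35.55
position: [0.5531, 0.0225, 0.0784]
tool_rot: [-3.142, 0.001, 0.055]
contact_force: [0.5, -4.9, -0.7]
width: 0.0382
finger_force: 29.8
```

{"fn": "send_rows", "kwargs": {
  "targets": [
    [20, 0, 0.0001, 0.001, 0],
    [20, 0, 0, 0.001, 0],
    [20, 0, 0, 0.001, 0],
    [20, 0, 0, 0, 0]
  ]
}}

```text
time: 35.95
position: [0.5533, 0.0224, 0.0755]
tool_rot: [-3.142, 0.0, 0.055]
contact_force: [0.2, -2.4, -0.4]
width: 0.0383
finger_force: 29.8
```

{"fn": "send_rows", "kwargs": {
  "targets": [
    [20, 0, 0.0001, 0.0015, 0],
    [20, 0, 0, 0.0015, 0],
    [20, 0, 0, 0.0015, 0],
    [20, 0, 0, 0, 0]
  ]
}}

```text
time: 36.35
position: [0.5533, 0.0224, 0.0709]
tool_rot: [-3.141, 0.0, 0.055]
contact_force: [2.1, -1.2, -1.3]
width: 0.0384
finger_force: 29.8
```

{"fn": "send_rows", "kwargs": {
  "targets": [
    [20, 0, 0, 0.0015, 0],
    [20, 0, 0, 0.001, 0],
    [20, 0, 0, 0.0005, 0],
    [20, 0, 0, 0, 0]
  ]
}}

```text
time: 36.75
position: [0.5534, 0.0224, 0.0687]
tool_rot: [-3.141, -0.0, 0.055]
contact_force: [-3.5, -0.1, 9.8]
width: 0.0383
finger_force: 29.8
```

{"fn": "send_rows", "kwargs": {
  "targets": [
    [20, 0, 0.0001, -0.0004, 0],
    [20, 0, 0, 0, 0],
    [20, 0, 0, 0, 0],
    [20, 0, 0, 0, 0],
    [20, 0, 0, 0, 0],
    [20, 0, 0, 0, 0]
  ]
}}

```text
time: 37.35
position: [0.5534, 0.0224, 0.0687]
tool_rot: [-3.141, -0.0, 0.055]
contact_force: [-1.0, 1.1, 6.9]
width: 0.0384
finger_force: 29.8
```

{"fn": "send_rows", "kwargs": {
  "targets": [
    [20, 0, 0, -0.002, 0],
    [20, 0, 0, -0.004, 0],
    [20, 0, 0, -0.008, 0],
    [20, 0, 0, -0.012, 0],
    [20, 0, 0, -0.018, 0],
    [20, 0, 0, -0.02, 0],
    [20, 0, -0.01, 0, 0],
    [20, 0, -0.02, 0, 0],
    [20, 0, -0.019, 0, 0],
    [20, 0, 0, 0, 0]
  ]
}}

```text
time: 38.35
position: [0.5502, 0.0732, 0.1323]
tool_rot: [-3.141, 0.0, 0.057]
contact_force: [-1.6, 0.2, -1.8]
width: 0.0381
finger_force: 29.8
```

{"fn": "send_rows", "kwargs": {
  "targets": [
    [20, 0, 0, 0.01, 0],
    [20, 0, 0, 0.01, 0],
    [20, 0, 0, 0.004, 0],
    [20, 0, 0.0005, 0, 0],
    [20, 0, 0.0005, 0, 0],
    [20, 0, 0.0004, 0, 0],
    [20, 0, 0, 0, 0]
  ]
}}

```text
time: 39.05
position: [0.5508, 0.0697, 0.1088]
tool_rot: [-3.141, -0.0, 0.055]
contact_force: [-0.8, 0.6, -1.1]
width: 0.0382
finger_force: 29.8
```

```bash
python3 m.py w9
```

```text
[0.55084643 0.06966046 0.1087801 ] [-3.14143963e+00 -4.63368966e-04  5.51141415e-02] [-0.7686142   0.5737913  -1.11869964]
165 [173.   84.5  45.   -2.  -48.9]
185 [172.7  84.5  45.2  -2.1 -49.1]
200 [172.9  84.6  45.3  -1.9 -49.2]
```

{"fn": "send_rows", "kwargs": {
  "targets": [
    [20, 0, 0.0003, 0, 0],
    [20, 0, 0, 0, 0],
    [20, 0, 0, 0, 0]
  ]
}}

```text
time: 39.4
position: [0.5508, 0.0695, 0.1087]
tool_rot: [-3.141, -0.0, 0.055]
contact_force: [0.4, 2.2, -0.6]
width: 0.0386
finger_force: 29.8
```

Gaps 1 and 2 now agree to within about 0.2 mm. On to gap 3.

{"fn": "send_rows", "kwargs": {
  "targets": [
    [20, 0, -0.0002, 0.0015, 0],
    [20, 0, -0.0002, 0.0015, 0],
    [20, 0, 0, 0.001, 0],
    [20, 0, -0.0001, 0.0015, 0],
    [20, 0, 0, 0.0015, 0],
    [20, 0, 0, 0, 0]
  ]
}}

```text
time: 40.0
position: [0.5507, 0.0697, 0.1014]
tool_rot: [3.141, 0.0, 0.055]
contact_force: [0.4, -1.2, -1.2]
width: 0.0385
finger_force: 29.8
```

{"fn": "send_rows", "kwargs": {
  "targets": [
    [20, 0, 0, 0.0015, 0],
    [20, 0, 0, 0.0015, 0],
    [20, 0, 0, 0.001, 0],
    [20, 0, 0, 0, 0]
  ]
}}

```text
time: 40.4
position: [0.5514, 0.0697, 0.0982]
tool_rot: [3.141, -0.002, 0.055]
contact_force: [-0.1, -2.9, 5.3]
width: 0.0382
finger_force: 29.8
```

{"fn": "send_rows", "kwargs": {
  "targets": [
    [20, 0, 0, 0.0015, 0],
    [20, 0, 0, 0.0015, 0],
    [20, 0, 0, 0.0015, 0],
    [20, 0, 0, 0, 0]
  ]
}}

```text
time: 40.8
position: [0.5517, 0.0697, 0.0938]
tool_rot: [3.141, -0.003, 0.055]
contact_force: [0.8, -2.5, 4.8]
width: 0.0386
finger_force: 29.8
```

{"fn": "send_rows", "kwargs": {
  "targets": [
    [20, 0, 0.0001, 0.0015, 0],
    [20, 0, 0, 0.0015, 0],
    [20, 0, 0, 0.0015, 0],
    [20, 0, 0, 0, 0]
  ]
}}

```text
time: 41.2
position: [0.5518, 0.0697, 0.0893]
tool_rot: [3.141, -0.003, 0.055]
contact_force: [1.3, -1.6, 4.4]
width: 0.0381
finger_force: 29.8
```

{"fn": "send_rows", "kwargs": {
  "targets": [
    [20, 0, 0.0001, 0.001, 0],
    [20, 0, 0, 0.001, 0],
    [20, 0, 0, 0.001, 0],
    [20, 0, 0, 0, 0]
  ]
}}

```text
time: 41.6
position: [0.5519, 0.0696, 0.0864]
tool_rot: [3.142, -0.003, 0.055]
contact_force: [2.2, -0.4, 5.1]
width: 0.0382
finger_force: 29.8
```

{"fn": "send_rows", "kwargs": {
  "targets": [
    [20, 0, 0, 0.001, 0],
    [20, 0, 0, 0.001, 0],
    [20, 0, 0, 0.001, 0],
    [20, 0, 0, 0, 0]
  ]
}}

```text
time: 42.0
position: [0.5514, 0.0697, 0.0829]
tool_rot: [3.142, -0.002, 0.055]
contact_force: [2.6, -1.5, 3.5]
width: 0.0381
finger_force: 29.8
```

{"fn": "send_rows", "kwargs": {
  "targets": [
    [20, 0, 0.0001, 0.001, 0],
    [20, 0, 0.0001, 0.001, 0],
    [20, 0, 0.0001, 0.001, 0],
    [20, 0, 0, 0, 0]
  ]
}}

```text
time: 42.4
position: [0.5507, 0.0695, 0.0794]
tool_rot: [-3.141, 0.0, 0.055]
contact_force: [2.9, 0.5, 3.5]
width: 0.0384
finger_force: 29.8
```

{"fn": "send_rows", "kwargs": {
  "targets": [
    [20, 0, -0.0002, 0.001, 0],
    [20, 0, 0, 0.001, 0],
    [20, 0, 0, 0.001, 0],
    [20, 0, 0, 0, 0]
  ]
}}

```text
time: 42.8
position: [0.5505, 0.0696, 0.0763]
tool_rot: [3.142, 0.001, 0.055]
contact_force: [0.2, -1.6, 2.2]
width: 0.0385
finger_force: 29.8
```

{"fn": "send_rows", "kwargs": {
  "targets": [
    [20, 0, 0, 0.001, 0],
    [20, 0, 0, 0.001, 0],
    [20, 0, 0, 0.001, 0],
    [20, 0, 0, 0, 0]
  ]
}}

```text
time: 43.2
position: [0.5506, 0.0696, 0.0733]
tool_rot: [3.142, 0.0, 0.055]
contact_force: [-0.3, -1.9, 2.6]
width: 0.0383
finger_force: 29.8
```

Steady light bearing; I'll take it down the last few millimetres.

{"fn": "send_rows", "kwargs": {
  "targets": [
    [20, 0, 0.0001, 0.0015, 0],
    [20, 0, 0, 0.0015, 0],
    [20, 0, 0, 0.001, 0],
    [20, 0, 0, 0.0008, 0],
    [20, 0, 0, 0, 0]
  ]
}}

```text
time: 43.7
position: [0.5507, 0.0696, 0.0687]
tool_rot: [-3.142, -0.0, 0.055]
contact_force: [0.4, 0.7, 5.3]
width: 0.0383
finger_force: 29.8
```

{"fn": "send_rows", "kwargs": {
  "targets": [
    [20, 0, 0, 0, 0],
    [20, 0, 0, 0, 0]
  ]
}}

```text
time: 43.9
position: [0.5507, 0.0696, 0.0687]
tool_rot: [-3.142, -0.0, 0.055]
contact_force: [-0.2, 1.1, 4.2]
width: 0.0384
finger_force: 29.8
```

{"fn": "send_rows", "kwargs": {
  "targets": [
    [20, 0, 0, 0, 0],
    [20, 0, 0, 0, 0],
    [20, 0, 0, 0, 0],
    [20, 0, 0, -0.002, 0],
    [20, 0, 0, -0.004, 0],
    [20, 0, 0, -0.008, 0],
    [20, 0, 0, -0.012, 0],
    [20, 0, 0, -0.02, 0],
    [20, 0, 0, -0.025, 0],
    [20, 0, 0, 0, 0]
  ]
}}

```text
time: 44.9
position: [0.5527, 0.0695, 0.1437]
tool_rot: [3.141, -0.006, 0.056]
contact_force: [0.8, -0.1, -1.3]
width: 0.0384
finger_force: 29.8
```

```bash
python3 m.py w10; python3 - <<'E'
from h import *
t=env.capture('top')
print([ray(t,60+u/1.6,120+v/1.6,.012).round(3) for u,v in [(510,107),(532,160)]])
E
```

```text
[0.55266219 0.06952729 0.14372404] [ 3.14120717 -0.00649727  0.05579015] [ 0.7625093  -0.11704944 -1.34560092]
165 [172.6  92.5  45.1  -2.  -49.1]
185 [172.7  92.1  45.1  -1.9 -49.3]
200 [173.  127.3  92.3  45.2  -2.  -49.2]
[array([ 0.682, -0.176,  0.012]), array([ 0.609, -0.206,  0.012])]
```

All three pitches read 47.1–47.2 mm, so the gaps are equal. Next I'll set the block down to the right of the organiser, clear of the clothespin.

{"fn": "send_rows", "kwargs": {
  "targets": [
    [20, -0.006, 0.023, 0, 0],
    [20, -0.006, 0.04, 0, 0],
    [20, -0.006, 0.04, 0, 0],
    [20, -0.006, 0.04, 0, 0],
    [20, -0.006, 0.03, 0, 0],
    [20, 0, 0.01, 0, 0],
    [20, 0, 0, 0.02, 0],
    [20, 0, 0, 0.025, 0],
    [20, 0, 0, 0.02, 0],
    [20, 0, 0, 0.01, 0]
  ]
}}

```text
time: 46.0
position: [0.5298, -0.1139, 0.0625]
tool_rot: [-3.14, 0.003, 0.056]
contact_force: [-0.4, -0.2, -1.3]
width: 0.0384
finger_force: 29.8
```

{"fn": "send_rows", "kwargs": {
  "targets": [
    [20, 0, 0, 0.005, 0],
    [20, 0, 0, 0.003, 0],
    [20, 0, 0, 0.0015, 0],
    [20, 0, 0, 0, 0]
  ]
}}

```text
time: 46.4
position: [0.5312, -0.1146, 0.0567]
tool_rot: [-3.142, -0.001, 0.056]
contact_force: [-3.9, 2.7, 9.4]
width: 0.0385
finger_force: 29.9
```

{"fn": "send_rows", "kwargs": {
  "targets": [
    [20, 0, 0, -0.0007, 0],
    [20, 0, 0, 0, 0],
    [42, 0, 0, 0, 0],
    [46, 0, 0, 0, 0],
    [52, 0, 0, 0, 0],
    [60, 0, 0, 0, 0],
    [60, 0, 0, 0, 0],
    [60, 0, 0, 0, 0]
  ]
}}

```text
time: 47.2
position: [0.5309, -0.1149, 0.0559]
tool_rot: [-3.142, 0.0, 0.055]
contact_force: [0.1, -0.1, -0.2]
width: 0.0557
finger_force: 0.0
```

{"fn": "send_rows", "kwargs": {
  "targets": [
    [60, 0, 0, -0.005, 0],
    [60, 0, 0, -0.015, 0],
    [60, 0, 0, -0.03, 0],
    [60, 0, 0, -0.04, 0],
    [60, 0, 0, -0.04, 0],
    [60, 0, 0, -0.02, 0],
    [60, 0, 0, 0, 0]
  ]
}}

```text
time: 47.9
position: [0.5322, -0.1153, 0.2092]
tool_rot: [3.14, -0.005, 0.055]
contact_force: [-0.1, 0.2, -0.2]
width: 0.0557
finger_force: 0.0
```

```bash
python3 - <<'E'
from h import *
s=env.read_state();print(s['position'],s['contact_force'])
p=env.capture('scene')
a=cv2.resize(p['pixels'][180:360,190:430,::-1],None,fx=3,fy=3,interpolation=cv2.INTER_CUBIC);cv2.imwrite('pics/f1.png',a)
E
```

```text
[ 0.53217684 -0.11525539  0.20923073] [-0.0698897   0.23382301 -0.24652493]
```

View pics/f1.png

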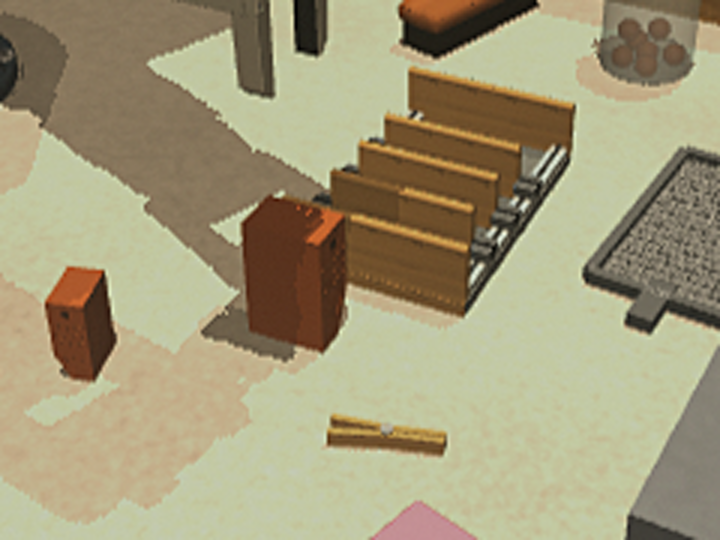

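The block stands upright at (295,275) beside the organiser, the dividers are evenly spaced, the clothespin at (385,435) is where it was, and the gripper is clear.

```bash
python3 -c "
from station import env
print(env.close_job())"
```

```text
the job is handed in; nothing more can be done
None
```

The job is handed in at about 48 s: the camera puts all three panel spacings at 47.1–47.2 mm, roughly 0.5 mm over what the gripper's reading of the block implies, and the block stands upright beside the organiser; dividers 1 and 2 each overshot on the first press, so I pushed each back with the block and gauged it again.

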